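# Square up the leaded panel and lift its hold-down off the ball hitch

## Robot

A 6-joint arm with a two-finger parallel gripper is mounted at the origin on the work surface. World frame = base frame: x ahead of the robot, y to its left, z up, the work surface at z = 0. Lengths are in mm, angles in rad, forces in N, time in s.
With the tool pointing down it reaches from about 350 to 850 mm from the base axis. Payload 8.1 kg.
Tool frame: the origin (TCP) lies at the very end of the fingers, on their centre line; the grasp point (between the pads) lies 19 mm behind it; z points along the fingers, y is the line along which they close (so a half turn about z gives the same grasp; the last joint's range is limited). The gripper opens to 85 mm and grips with 20 to 120 N. Pads are 22 mm wide; open, the fingers measure 114 mm over their backs; the gripper's body (76 mm by 85 mm) begins 54 mm behind the grasp point. The pads swing forward as they close: fully open they stand 13 mm farther back than shut.
Start: joints at [-1.433, 0.13, 1.488, -0, 1.523, -0.085], TCP at [132.597, -585.169, 231.292] pointing down, gripper open.
Joint ranges: [-2.96, 2.96], [-0.89, 2.26], [0.02, 2.5], [-1.34, 4.48], [0, 2.73], [-2.66, 2.66]. Speed limits (rad/s): [2.39, 2.39, 2.79, 3.14, 3.14, 3.14].

## Interface

Orientations are given as a 3x3 rotation matrix whose columns are the frame's x, y, z axes.
In Python, from plant import r, camera, calibration, ticket gives the robot as it stands.
- The arm moves only by the tool step_arm, never from a script. Its argument "moves" is a list of rows, each an object of numbers: "jaw": the closure, from 0 (fully open) to 1 (shut); "x", "y", "z": the shift along the tool's x, y, z each as a share of 0.3 m, from -1 to 1; "ax", "ay", "az": the turn, a rotation vector about the tool's x, y, z each as a share of pi rad, from -1 to 1. A call has 1 to 10 rows; each row is the pose to reach, as a shift and turn from the pose commanded when the call began, along the tool's axes at that moment, turning the shorter way round; what a row does not reach only later rows make up. A row lasts 1/12 s, in which the tool goes at most 41.7 mm and 7.16 degrees, less where a joint would pass 70% of its speed; a pose out of reach is approached as far as the arm can. A call with a number of a shift or a turn outside -1 to 1 is refused whole. A call with a gripper value outside its range is refused whole. The fingers move at their own pace and stop on an object; "newtons" is the grip in N (left out, the last holds). Time passes only in rows, so rows that repeat a pose let the fingers close. It gives the time, the measured TCP pose, the force, the opening and the grip force at its end, in the units of the state.
- r.get_obs(): the state, without advancing time (a new reading comes with each control period).
- camera(name): name is "side" or "top" or "wrist"; returns the picture (384x512x3 uint8, red, green, blue); there is no depth.
- calibration(name): a dict with "intrinsics" (3x3 intrinsics, pixels), "pose" (4x4, takes a point from camera to world coordinates); the wrist camera has in their place "hand_eye" (4x4, takes a point from camera to tool coordinates, whose origin is the TCP and whose axes are the flange's). Camera axes: x right, y up, looking along -z (the intrinsics and any distortion apply to the point x, -y, -z); pixel columns grow to the right and rows downward; lengths in mm; the calibration is good to about 2 mm. A picture is of the moment at which its call begins: read the wrist's pose just before it. calibration takes no time and is no camera call.
- ticket.hand_in(): hands the job in; it is judged then, once.
The state is a dict: "time": time; "q": joint angles; "joint_velocities": joint speeds; "joint_efforts": joint torques, N m; "eef_pos": TCP position; "tcp_rot": TCP orientation; "wrist_force": force on the tool from outside, world axes, zero at the start; "torque": the same for the moment, N m; "grip_width": opening from 0.0 (shut) to 1.0 (fully open); "grasp_force": force on a finger pad.
Only numpy, scipy, OpenCV 4.12 (cv2) and the standard library are available. Lean on these libraries where they do the work, as an engineer would, in place of code of your own. Each camera call takes 0.05 s, during which the arm holds its last target. There are 200 camera calls.

## Task

Lay the aluminium straightedge flat on the assembly board, flush along the open edge of the stained-glass panel, and leave it there so that the panel cannot spread. Then grip the black latch knob at the end of the blue hold-down bar, pull it sideways against its spring to unlatch it, lift the end of the bar off its steel ball and finish while still holding it steady, raised about 8 cm. Do not disturb the brush, the bottle or the jar.

Things in the scene. Friction and masses are not known exactly. Their poses are not given: they have to be found in the camera images.
- board: Plywood assembly board, 340 (x) x 320 (y) x 12 mm, fixed to the table. Origin: centre of its underside, on the table; z up. In its frame: hold-down bar along y = 0 from its hinge at x = -150 to the ball at x = +120; wooden battens, tops 26 mm above the table, along the panel's -y and -x sides; the panel's open edge looks to +y, with free board 70 mm wide beside it. The board's top is 12 mm above the table.
- open_edge (a point): Middle of the open edge of the stained-glass panel, at the level of the board's top. The panel (coloured glass in grey lead, 180 x 180 x 8 mm, fixed on the board) lies to -y of this point; the edge runs 90 mm either way along this point's x axis; +y points away from the panel, z up. Axes parallel to the board's.
- straightedge: Loose aluminium straightedge, 0.15 to 0.3 kg: flat blade 220 (x) x 28 (y) x 6 mm, with a wooden grip rail 90 (x) x 16 (y) mm standing on its middle, rail top 50 mm above the blade's underside. Origin: centre of the blade's underside. Same either way round. Gripped across the rail about 36 mm above the underside, the fingertips clear the panel. When flush its centre line is 14 mm from the panel's edge. It starts on the table on one side of the board, the brush on the other.
- blade_a (a point): Middle of the blade's +x end, at its underside.
- blade_b (a point): Middle of the blade's -x end, at its underside.
- bar_hinge (a point): On the hinge axis of the blue hold-down bar at the board's end nearest the robot, 45 mm above the table. The axis is parallel to the board's y. The bar (24 wide, 14 mm high, about 0.5 kg, its top 52 mm above the table) runs from here to the coupler, which sits over the steel ball.
- coupler (a point): On the bar's centre line inside the coupler, above the ball mount's axis: 270 mm from the hinge along the bar, 45 mm above the table when down. The coupler's blue housing is 44 (x) x 46 (y) mm; its top is 68 mm above the table.
- latch_knob (a point): Grip point on the axis of the upright black latch knob (round, 18 mm diameter, 40 mm high, red band near its top) on top of the coupler; 14 mm below the knob's top, 26 mm above the brass latch plate it stands on; 100 mm above the table and 55 mm above the bar's centre line when down. It tips with the bar.
- latch (a joint): Latch slide, m. 0 = sprung home (tooth under the ball, bar locked down), grows as the knob is pulled to -y of the board (away from the straightedge's place), stop at 0.016. The bar is free from about 0.009. Spring 3 N at 0, about 10 N at the stop; it springs back when let go.
- holdbar (a joint): Hold-down bar's hinge, rad. 0 = down, grows as the coupler end rises (0.3 rad is 80 mm at the coupler), stop at 1.0. About 3 N at the knob lifts it; it falls shut when let go.
- brush: Loose brush lying on the table, bystander. Origin: underside, handle along -x.
- flux: Small loose bottle with a red cap, 42 mm diameter, 85 mm high, bystander beyond the board. Origin: centre of its underside.
- jar: Loose glass jar with a green cap, 60 mm diameter, 75 mm high, bystander beyond the board. Origin: centre of its underside.
There are look-alikes about, which are no part of the job. Leave any yellow look-alike of the straightedge alone.

How it is judged:
By the outcome, as a careful person would: the job done as asked, in the order asked, and still so for the second after the job is handed in, while the arm keeps its last pose, push and grip.
It also fails if it takes over 58 s, if anything falls off the work surface, if the arm or the gripper's body presses on something with over 40 N, if the wrist force passes 120 N, or if a joint passes its speed limit or range.

## Working session

There is one attempt and no reset: what is moved stays moved. The work goes in short steps, Python scripts to look and compute and a tool call to move; the robot and the scene stay as the last step left them, time stands still between calls to the robot, and variables do not carry over. Pictures are saved under pics/ and viewed, at most 10 in all, crops included, and the job is handed in when it is done.

Besides the shell and the picture viewer there is one more tool, called after ">>>" by a JSON object that holds its "method" and its "body", one argument or row to a line. step_arm: Moves the arm, as the interface text tells. Its arguments: {"type":"object","properties":{"moves":{"type":"array"},"newtons":{"type":"number"}},"required":["moves"]}

```bash
mkdir -p pics; cat > h.py <<'E'
import numpy as np, cv2
from plant import r, camera, calibration, ticket
def save(n,im): cv2.imwrite(f'pics/{n}.png',cv2.cvtColor(im,cv2.COLOR_RGB2BGR))
def pose(name,o=None):
    c=calibration(name)
    if name!='wrist': return c['intrinsics'],np.array(c['pose']),c
    T=np.eye(4);T[:3,:3]=o['tcp_rot'];T[:3,3]=o['eef_pos'];return c['intrinsics'],T@np.array(c['hand_eye']),c
def ray(K,P,uv):
    K=np.array(K);v=np.linalg.inv(K)@[uv[0],uv[1],1];d=P[:3,:3]@[v[0],-v[1],-v[2]];return P[:3,3],d
def onz(K,P,uv,z):
    o,d=ray(K,P,uv);return o+d*(z-o[2])/d[2]
def proj(K,P,X):
    c=np.linalg.inv(P)@np.append(X,1);p=np.array(K)@[c[0],-c[1],-c[2]];return p[:2]/p[2]
E
python3 - <<'E'
from h import *
o=r.get_obs();print(o)
a=camera('top');b=camera('side');np.savez('i0.npz',top=a,side=b)
for n in('top','side','wrist'):print(n,calibration(n))
save('t0',cv2.resize(a,(800,600)));save('s0',cv2.resize(b,(800,600)))
E
```

```text
{'time': 0.0, 'q': array([-1.43340120e+00,  1.31182247e-01,  1.48931517e+00, -2.75400594e-05,
        1.52303249e+00, -8.54071509e-02]), 'joint_velocities': array([-9.21618778e-04,  5.20945933e-05, -5.39449497e-04, -6.35736266e-04,
        2.11532162e-04,  3.77028635e-04]), 'joint_efforts': array([-1.82962889e-03, -5.69400001e+01, -5.00547159e+01, -5.72093431e-04,
        1.43607278e-02,  1.17686452e-05]), 'eef_pos': array([ 132.50615191, -584.5908511 ,  230.21216146]), 'tcp_rot': array([[ 9.75281802e-01,  2.20964523e-01, -2.92581059e-04],
       [ 2.20964673e-01, -9.75279932e-01,  1.91522289e-03],
       [ 1.37847876e-04, -1.93253211e-03, -9.99998123e-01]]), 'wrist_force': array([ 0.31808839, -0.09389221,  0.49545096]), 'torque': array([-0.02770263,  0.02064074,  0.00635139]), 'grasp_force': 0.0, 'grip_width': 1.0053207075634212}
top {'intrinsics': array([[411.43960422,   0.        , 257.47553782],
       [  0.        , 411.43960422, 197.05128595],
       [  0.        ,   0.        ,   1.        ]]), 'pose': array([[-6.78518823e-03,  9.97256105e-01, -7.37171750e-02,
         4.01788
[... 621 characters left out ...]
      [-1.26897818e-02,  7.92755709e-01,  6.09407381e-01,
         6.78862615e+02],
       [ 0.00000000e+00,  0.00000000e+00,  0.00000000e+00,
         1.00000000e+00]])}
wrist {'intrinsics': array([[311.42143765,   0.        , 255.04794511],
       [  0.        , 311.42143765, 189.34045862],
       [  0.        ,   0.        ,   1.        ]]), 'hand_eye': array([[ 1.03011893e-03,  9.47112448e-01,  3.20900217e-01,
         8.24718580e+01],
       [ 9.99998885e-01, -1.32266273e-03,  6.93650344e-04,
         7.91498994e-01],
       [ 1.08140763e-03,  3.20899145e-01, -9.47112754e-01,
        -1.42543981e+02],
       [ 0.00000000e+00,  0.00000000e+00,  0.00000000e+00,
         1.00000000e+00]])}
```

View pics/t0.png

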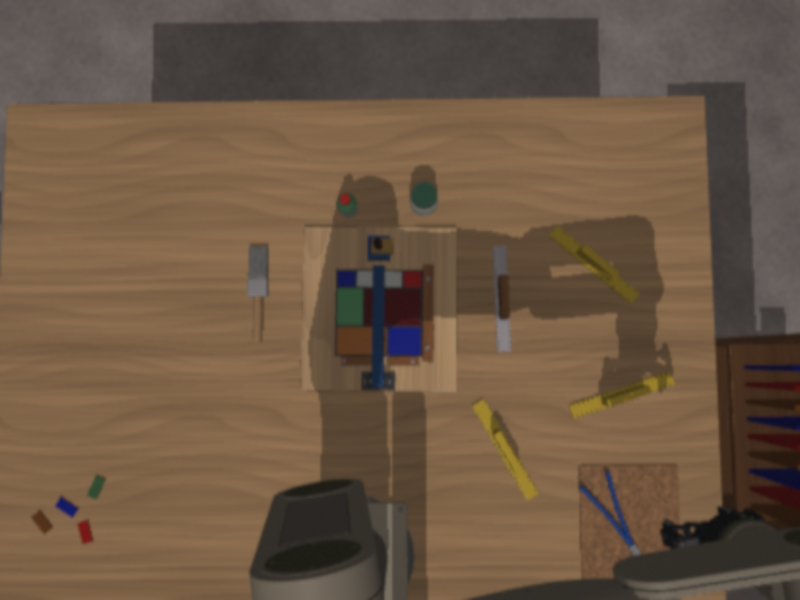

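View pics/s0.png

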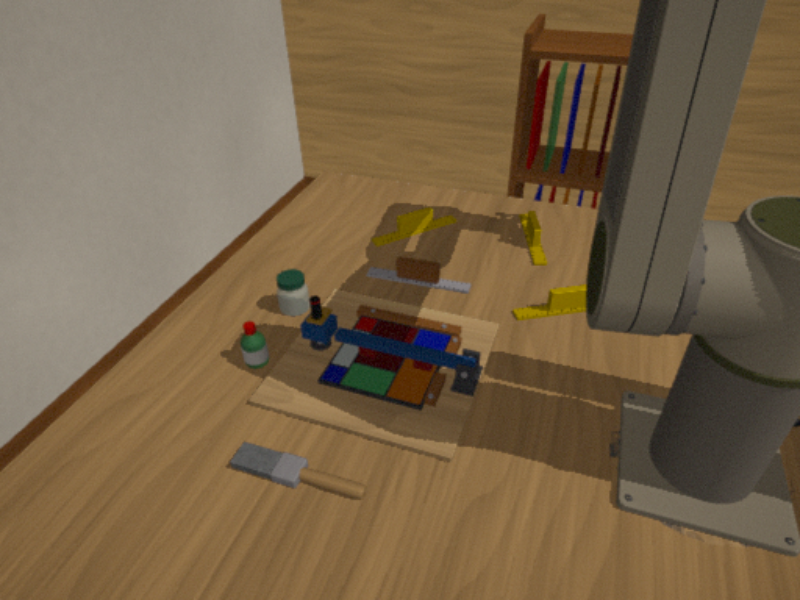

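The top view shows the silver straightedge with its wooden rail at (502,298). What could be taken for it: yellow look-alikes at (595,265), (622,395) and (505,450), and the brush at (258,290). I choose the silver one on the board's right (-y) side. The board spans (303,226) to (456,391), the panel's open edge is near column 336, and the knob is near (378,243).

```bash
python3 - <<'E'
from h import *
K,P,_=pose('top')
f=.64
def w(n,u,v,z):print(n,onz(K,P,(u*f,v*f),z).round(0))
w('rail',504,297,50);w('A',500,248,6);w('B',504,350,6)
for c in((303,227),(456,226),(456,391),(303,391)):w('board',*c,12)
w('edge top',336,271,20);w('edge bot',336,357,20);w('knob',378,243,114);w('hinge',378,380,45)
w('brush',258,290,10);w('bottle cap',346,200,85);w('jar',424,195,75)
im=np.load('i0.npz')['top']
save('c0',cv2.resize(im[140:240,300:350],None,fx=6,fy=6,interpolation=cv2.INTER_CUBIC))
E
```

```text
rail [ 517. -309.   50.]
A [ 624. -309.    6.]
B [ 412. -313.    6.]
board [671. 103.  12.]
board [ 670. -217.   12.]
board [ 328. -213.   12.]
board [330. 101.  12.]
edge top [577.  32.  20.]
edge bot [399.  32.  20.]
knob [618. -59. 114.]
hinge [353. -55.  45.]
brush [540. 196.  10.]
bottle cap [710.   5.  85.]
jar [ 721. -150.   75.]
```

View pics/c0.png

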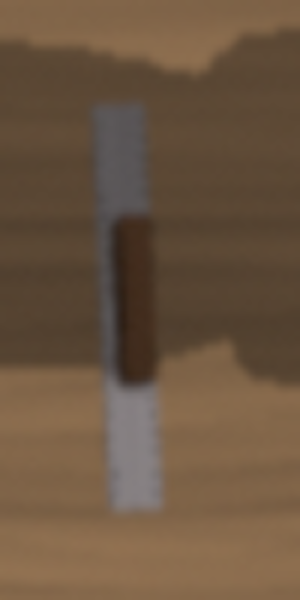

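The crop confirms it: a silver blade, untouched by yellow, with the dark wooden rail on its middle, turned by about 2°. I'm moving above it.

>>> {"method": "step_arm", "body": {
  "moves": [
    {"x": 0.75, "y": -0.31, "z": 0.08, "az": 0.06},
    {"x": 0.75, "y": -0.31, "z": 0.08, "az": 0.06},
    {"x": 0.75, "y": -0.31, "z": 0.08, "az": 0.06},
    {"x": 0.75, "y": -0.31, "z": 0.08, "az": 0.06},
    {"x": 0.75, "y": -0.31, "z": 0.08, "az": 0.06},
    {"x": 0.75, "y": -0.31, "z": 0.08, "az": 0.06},
    {"x": 0.75, "y": -0.31, "z": 0.08, "az": 0.06}
  ]
}}

```text
schema error: expected keys jaw, x, y, z, ax, ay, az
```

>>> {"method": "step_arm", "body": {
  "moves": [
    {"jaw": 0, "x": 0.75, "y": -0.31, "z": 0.08, "ax": 0, "ay": 0, "az": 0.06},
    {"jaw": 0, "x": 0.75, "y": -0.31, "z": 0.08, "ax": 0, "ay": 0, "az": 0.06},
    {"jaw": 0, "x": 0.75, "y": -0.31, "z": 0.08, "ax": 0, "ay": 0, "az": 0.06},
    {"jaw": 0, "x": 0.75, "y": -0.31, "z": 0.08, "ax": 0, "ay": 0, "az": 0.06},
    {"jaw": 0, "x": 0.75, "y": -0.31, "z": 0.08, "ax": 0, "ay": 0, "az": 0.06},
    {"jaw": 0, "x": 0.75, "y": -0.31, "z": 0.08, "ax": 0, "ay": 0, "az": 0.06},
    {"jaw": 0, "x": 0.75, "y": -0.31, "z": 0.08, "ax": 0, "ay": 0, "az": 0.06},
    {"jaw": 0, "x": 0.75, "y": -0.31, "z": 0.08, "ax": 0, "ay": 0, "az": 0.06}
  ]
}}

```text
time: 0.77
eef_pos: [332.9, -443.0, 206.5]
tcp_rot: [[0.999, 0.038, -0.001], [0.038, -0.999, 0.001], [-0.001, -0.001, -1.0]]
wrist_force: [0.3, -0.0, -0.6]
grip_width: 0.997
grasp_force: 0.0
```

>>> {"method": "step_arm", "body": {
  "moves": [
    {"jaw": 0, "x": 0.63, "y": -0.42, "z": 0.15, "ax": 0, "ay": 0, "az": 0},
    {"jaw": 0, "x": 0.63, "y": -0.42, "z": 0.15, "ax": 0, "ay": 0, "az": 0},
    {"jaw": 0, "x": 0.63, "y": -0.42, "z": 0.15, "ax": 0, "ay": 0, "az": 0},
    {"jaw": 0, "x": 0.63, "y": -0.42, "z": 0.15, "ax": 0, "ay": 0, "az": 0},
    {"jaw": 0, "x": 0.63, "y": -0.42, "z": 0.15, "ax": 0, "ay": 0, "az": 0},
    {"jaw": 0, "x": 0.63, "y": -0.42, "z": 0.15, "ax": 0, "ay": 0, "az": 0},
    {"jaw": 0, "x": 0.63, "y": -0.42, "z": 0.15, "ax": 0, "ay": 0, "az": 0},
    {"jaw": 0, "x": 0.63, "y": -0.42, "z": 0.15, "ax": 0, "ay": 0, "az": 0},
    {"jaw": 0, "x": 0.63, "y": -0.42, "z": 0.15, "ax": 0, "ay": 0, "az": 0}
  ]
}}

```text
time: 1.52
eef_pos: [515.1, -313.6, 162.2]
tcp_rot: [[0.999, 0.033, -0.001], [0.033, -0.999, -0.0], [-0.001, 0.0, -1.0]]
wrist_force: [-0.1, 0.3, 0.8]
grip_width: 1.0
grasp_force: 0.0
```

```bash
python3 - <<'E'
from h import *
o=r.get_obs();im=camera('wrist');print(o['time'],o['eef_pos'],o['tcp_rot'])
np.savez('w1.npz',im=im,p=o['eef_pos'],R=o['tcp_rot'])
save('w1',cv2.resize(im,(800,600)))
E
```

```text
1.5167 [ 515.13913102 -313.58229945  162.20056781] [[ 9.99440481e-01  3.34385352e-02 -7.67504311e-04]
 [ 3.34382653e-02 -9.99440719e-01 -3.61798554e-04]
 [-7.79173074e-04  3.35932108e-04 -9.99999640e-01]]
```

View pics/w1.png

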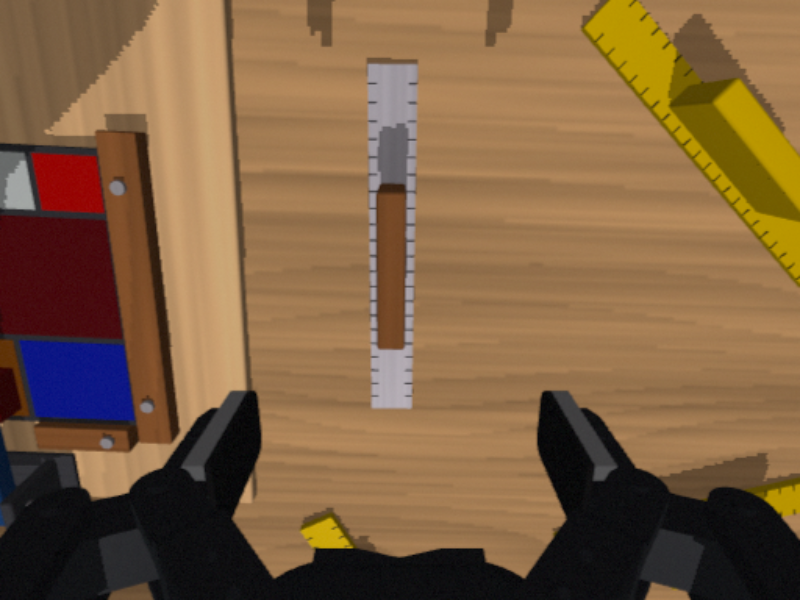

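The wrist view shows the straightedge blade from (392,62) to (391,408), the rail top at columns 377 to 406, rows 192 to 348, and the board's -y edge and battens on the left. The fingers straddle it.

```bash
python3 - <<'E'
from h import *
d=np.load('w1.npz');K,P,_=pose('wrist',dict(tcp_rot=d['R'],eef_pos=d['p']))
def w(n,u,v,z):
    p=onz(K,P,(u*.64,v*.64),z);print(n,p.round(1),'tool',(d['R'].T@(p-d['p'])).round(1));return p
a=w('A',392.5,64,6);b=w('B',391.7,408,6);print('yaw',np.degrees(np.arctan2(*(a-b)[1::-1])),np.linalg.norm(a-b))
w('rail+',391.5,192,50);w('rail-',390.5,348,50)
w('board',228,40,12);w('board',248,390,12)
E
```

```text
A [ 632.8 -306.8    6. ] tool [118.   -2.9 156.1]
B [ 412.9 -312.9    6. ] tool [-102.    -4.1  156.3]
yaw 1.600872617791547 219.9554733341852
rail+ [ 567.7 -308.8   50. ] tool [ 52.8  -3.  112.2]
rail- [ 479.6 -310.9   50. ] tool [-35.4  -3.9 112.2]
board [ 640.8 -217.9   12. ] tool [128.9 -91.5 150.1]
board [ 427.3 -214.8   12. ] tool [ -84.4 -101.7  150.2]
```

>>> {"method": "step_arm", "body": {
  "moves": [
    {"jaw": 0.3, "x": 0.028, "y": -0.012, "z": 0.12, "ax": 0, "ay": 0, "az": 0.002},
    {"jaw": 0.3, "x": 0.028, "y": -0.012, "z": 0.24, "ax": 0, "ay": 0, "az": 0.002},
    {"jaw": 0.3, "x": 0.028, "y": -0.012, "z": 0.35, "ax": 0, "ay": 0, "az": 0.002},
    {"jaw": 0.3, "x": 0.028, "y": -0.012, "z": 0.43, "ax": 0, "ay": 0, "az": 0.002},
    {"jaw": 0.3, "x": 0.028, "y": -0.012, "z": 0.477, "ax": 0, "ay": 0, "az": 0.002},
    {"jaw": 0.3, "x": 0.028, "y": -0.012, "z": 0.477, "ax": 0, "ay": 0, "az": 0.002},
    {"jaw": 0.3, "x": 0.028, "y": -0.012, "z": 0.477, "ax": 0, "ay": 0, "az": 0.002},
    {"jaw": 0.3, "x": 0.028, "y": -0.012, "z": 0.477, "ax": 0, "ay": 0, "az": 0.002}
  ]
}}

```text
time: 2.23
eef_pos: [525.4, -310.1, 21.6]
tcp_rot: [[1.0, 0.027, 0.003], [0.027, -1.0, -0.002], [0.003, 0.002, -1.0]]
wrist_force: [1.1, -0.8, -0.1]
grip_width: 0.702
grasp_force: 0.0
```

>>> {"method": "step_arm", "body": {
  "moves": [
    {"jaw": 1, "x": 0, "y": 0, "z": 0, "ax": 0, "ay": 0, "az": 0},
    {"jaw": 1, "x": 0, "y": 0, "z": 0, "ax": 0, "ay": 0, "az": 0},
    {"jaw": 1, "x": 0, "y": 0, "z": 0, "ax": 0, "ay": 0, "az": 0},
    {"jaw": 1, "x": 0, "y": 0, "z": 0, "ax": 0, "ay": 0, "az": 0},
    {"jaw": 1, "x": 0, "y": 0, "z": 0, "ax": 0, "ay": 0, "az": 0},
    {"jaw": 1, "x": 0, "y": 0, "z": 0, "ax": 0, "ay": 0, "az": 0},
    {"jaw": 1, "x": 0, "y": 0, "z": 0, "ax": 0, "ay": 0, "az": 0},
    {"jaw": 1, "x": 0, "y": 0, "z": 0, "ax": 0, "ay": 0, "az": 0}
  ],
  "newtons": 60
}}

```text
time: 2.9
eef_pos: [525.2, -309.0, 20.6]
tcp_rot: [[1.0, 0.028, 0.002], [0.028, -1.0, -0.001], [0.002, 0.001, -1.0]]
wrist_force: [-0.3, 0.5, 6.0]
grip_width: 0.176
grasp_force: 60.4
```

>>> {"method": "step_arm", "body": {
  "moves": [
    {"jaw": 1, "x": 0, "y": 0, "z": -0.07, "ax": 0, "ay": 0, "az": 0},
    {"jaw": 1, "x": 0, "y": 0, "z": -0.17, "ax": 0, "ay": 0, "az": 0},
    {"jaw": 1, "x": 0, "y": 0, "z": -0.28, "ax": 0, "ay": 0, "az": 0},
    {"jaw": 1, "x": 0, "y": 0, "z": -0.4, "ax": 0, "ay": 0, "az": 0},
    {"jaw": 1, "x": 0, "y": 0, "z": -0.5, "ax": 0, "ay": 0, "az": 0},
    {"jaw": 1, "x": 0, "y": -0.1, "z": -0.52, "ax": 0, "ay": 0, "az": 0},
    {"jaw": 1, "x": -0.03, "y": -0.2, "z": -0.52, "ax": 0, "ay": 0, "az": 0},
    {"jaw": 1, "x": -0.06, "y": -0.3, "z": -0.52, "ax": 0, "ay": 0, "az": 0.005},
    {"jaw": 1, "x": -0.1, "y": -0.4, "z": -0.52, "ax": 0, "ay": 0, "az": 0.01},
    {"jaw": 1, "x": -0.12, "y": -0.5, "z": -0.52, "ax": 0, "ay": 0, "az": 0.013}
  ]
}}

```text
time: 3.73
eef_pos: [482.6, -158.1, 174.6]
tcp_rot: [[1.0, -0.014, -0.001], [-0.014, -1.0, 0.0], [-0.001, -0.0, -1.0]]
wrist_force: [-0.3, 0.7, -2.2]
grip_width: 0.177
grasp_force: 59.3
```

>>> {"method": "step_arm", "body": {
  "moves": [
    {"jaw": 1, "x": 0.01, "y": -0.1, "z": 0, "ax": 0, "ay": 0, "az": 0},
    {"jaw": 1, "x": 0.01, "y": -0.22, "z": 0, "ax": 0, "ay": 0, "az": 0},
    {"jaw": 1, "x": 0.015, "y": -0.34, "z": 0, "ax": 0, "ay": 0, "az": 0},
    {"jaw": 1, "x": 0.015, "y": -0.46, "z": 0, "ax": 0, "ay": 0, "az": 0},
    {"jaw": 1, "x": 0.015, "y": -0.57, "z": 0.03, "ax": 0, "ay": 0, "az": 0},
    {"jaw": 1, "x": 0.015, "y": -0.67, "z": 0.08, "ax": 0, "ay": 0, "az": 0},
    {"jaw": 1, "x": 0.015, "y": -0.75, "z": 0.15, "ax": 0, "ay": 0, "az": 0},
    {"jaw": 1, "x": 0.015, "y": -0.78, "z": 0.22, "ax": 0, "ay": 0, "az": 0},
    {"jaw": 1, "x": 0.015, "y": -0.78, "z": 0.24, "ax": 0, "ay": 0, "az": 0},
    {"jaw": 1, "x": 0.015, "y": -0.78, "z": 0.24, "ax": 0, "ay": 0, "az": 0}
  ]
}}

```text
time: 4.57
eef_pos: [489.3, 74.6, 100.6]
tcp_rot: [[1.0, -0.011, -0.005], [-0.011, -1.0, -0.001], [-0.005, 0.001, -1.0]]
wrist_force: [-0.2, -0.6, -2.5]
grip_width: 0.173
grasp_force: 59.2
```

```bash
python3 - <<'E'
from h import *
o=r.get_obs();im=camera('wrist');print(o['time'],o['eef_pos'],o['tcp_rot'])
np.savez('w2.npz',im=im,p=o['eef_pos'],R=o['tcp_rot'])
save('w2',cv2.resize(im,(800,600)))
E
```

```text
4.5667 [489.30482484  74.63422477 100.62906217] [[ 9.99924699e-01 -1.10761926e-02 -5.28341364e-03]
 [-1.10794801e-02 -9.99938445e-01 -5.93371321e-04]
 [-5.27651612e-03  6.51864116e-04 -9.99985867e-01]]
```

View pics/w2.png

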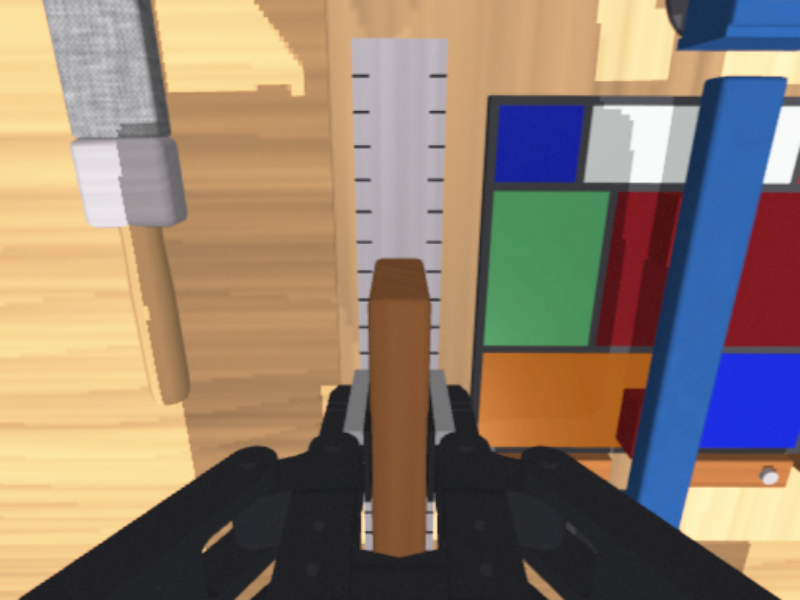

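The picture shows the held blade at columns 352 to 447, parallel to the panel. The panel's open edge is the dark line from (489,97) to (475,447). The bar and coupler are at right and the brush is clear at left.

```bash
python3 - <<'E'
from h import *
d=np.load('w2.npz');R,p=d['R'],d['p'];K,P,_=pose('wrist',dict(tcp_rot=R,eef_pos=p))
g=cv2.GaussianBlur(cv2.cvtColor(d['im'],cv2.COLOR_RGB2GRAY),(3,3),0).astype(float)
def edge(r0,r1,c0,c1,sgn,z):
    L=[]
    for v in range(r0,r1,4):
        dg=sgn*np.diff(g[v]);e=lambda y:np.interp(v,(r0,r1),y)
        a=int(e(c0));b=int(e(c1));k=a+np.argmax(dg[a:b]);L.append(onz(K,P,(k+.5,v),z))
    L=np.array(L);q=np.polyfit(L[:,0],L[:,1],1);q=np.polyfit(*(L[abs(L[:,1]-np.polyval(q,L[:,0]))<3].T[:2]),1)
    return q,np.degrees(np.arctan(q[0])),L[:,0].min(),L[:,0].max()
zb=p[2]-20.6+6
xc=p[0]
pe=edge(66,240,(306,298),(319,311),-1,12);print('panel',pe,np.polyval(pe[0],xc))
pe=edge(66,240,(306,298),(319,311),1,20);
bl=edge(40,150,(218,223),(232,237),1,zb);br=edge(40,150,(278,272),(292,286),-1,zb)
for b in(bl,br):print('blade',b,np.polyval(b[0],xc))
def w(n,u,v,z):q=onz(K,P,(u*.64,v*.64),z);print(n,q.round(1))
w('far corner',489,97,20);w('near corner',478,447,20);w('blade end',400,39,zb);w('board edge far',329,30,12);w('board edge',339,370,12)
w('coupler near edge',740,50,57);w('hinge-ish',655,500,52);w('barL',706,80,52);w('barR',785,80,52)
w('barL2',629,487,52);w('barR2',688,487,52)
print('tool yaw',np.degrees(np.arctan2(R[1,0],R[0,0])))
E
```

```text
panel (array([-1.41789225e-02,  4.23654746e+01]), np.float64(-0.8123379829255628), np.float64(450.0881846416954), np.float64(582.6781405300417)) 35.427659406321986
blade (array([-3.04276098e-02,  1.06402332e+02]), np.float64(-1.7428358901510472), np.float64(541.067203374674), np.float64(590.9351297435388)) 91.51395540372536
blade (array([-5.97337521e-03,  6.52541524e+01]), np.float64(-0.34224511822685033), np.float64(540.7928301695018), np.float64(590.6817906673981)) 62.33135106333808
far corner [584.7  34.6  20. ]
near corner [408.7  31.6  20. ]
blade end [596.9  72.4  86. ]
board edge far [612.1 102.   12. ]
board edge [451.9 105.8  12. ]
coupler near edge [596.9 -44.6  57. ]
hinge-ish [401.  -49.5  52. ]
barL [587.9 -37.6  52. ]
barR [587.6 -66.   52. ]
barL2 [408.8 -35.8  52. ]
barR2 [408.6 -64.1  52. ]
tool yaw -0.6348292755239775
```

>>> {"method": "step_arm", "body": {
  "moves": [
    {"jaw": 1, "x": 0.027, "y": 0.073, "z": 0.02, "ax": 0, "ay": 0, "az": 0},
    {"jaw": 1, "x": 0.027, "y": 0.073, "z": 0.08, "ax": 0, "ay": 0, "az": 0},
    {"jaw": 1, "x": 0.027, "y": 0.073, "z": 0.15, "ax": 0, "ay": 0, "az": 0},
    {"jaw": 1, "x": 0.027, "y": 0.073, "z": 0.19, "ax": 0, "ay": 0, "az": 0},
    {"jaw": 1, "x": 0.027, "y": 0.073, "z": 0.215, "ax": 0, "ay": 0, "az": 0},
    {"jaw": 1, "x": 0.027, "y": 0.073, "z": 0.215, "ax": 0, "ay": 0, "az": 0},
    {"jaw": 1, "x": 0.027, "y": 0.073, "z": 0.215, "ax": 0, "ay": 0, "az": 0},
    {"jaw": 1, "x": 0.027, "y": 0.073, "z": 0.215, "ax": 0, "ay": 0, "az": 0}
  ]
}}

```text
time: 5.28
eef_pos: [500.5, 52.3, 40.0]
tcp_rot: [[1.0, -0.013, 0.002], [-0.013, -1.0, -0.0], [0.002, -0.0, -1.0]]
wrist_force: [0.1, 0.3, -1.7]
grip_width: 0.177
grasp_force: 59.4
```

>>> {"method": "step_arm", "body": {
  "moves": [
    {"jaw": 1, "x": -0.01, "y": 0, "z": 0.01, "ax": 0, "ay": 0, "az": 0},
    {"jaw": 1, "x": -0.01, "y": 0, "z": 0.018, "ax": 0, "ay": 0, "az": 0},
    {"jaw": 1, "x": -0.01, "y": 0, "z": 0.024, "ax": 0, "ay": 0, "az": 0},
    {"jaw": 1, "x": -0.01, "y": 0, "z": 0.024, "ax": 0, "ay": 0, "az": 0},
    {"jaw": 1, "x": -0.01, "y": 0, "z": 0.024, "ax": 0, "ay": 0, "az": 0}
  ]
}}

```text
time: 5.7
eef_pos: [496.7, 52.6, 32.5]
tcp_rot: [[1.0, -0.013, 0.0], [-0.013, -1.0, 0.0], [0.0, -0.0, -1.0]]
wrist_force: [-4.5, 0.5, 7.6]
grip_width: 0.176
grasp_force: 60.9
```

```bash
python3 - <<'E'
from h import *
o=r.get_obs();print(o['eef_pos'],o['wrist_force'],o['torque'])
E
```

```text
[496.72892326  52.57692365  32.50962675] [-4.52016559  0.45546451  7.58283531] [-0.08733892  0.65102623  0.04510813]
```

>>> {"method": "step_arm", "body": {
  "moves": [
    {"jaw": 1, "x": 0, "y": 0.005, "z": 0, "ax": 0, "ay": 0, "az": 0},
    {"jaw": 1, "x": 0, "y": 0.01, "z": 0, "ax": 0, "ay": 0, "az": 0},
    {"jaw": 1, "x": 0, "y": 0.015, "z": 0, "ax": 0, "ay": 0, "az": 0},
    {"jaw": 1, "x": 0, "y": 0.015, "z": 0, "ax": 0, "ay": 0, "az": 0}
  ]
}}

```text
time: 6.03
eef_pos: [497.3, 50.0, 32.6]
tcp_rot: [[1.0, -0.013, 0.002], [-0.013, -1.0, 0.004], [0.002, -0.004, -1.0]]
wrist_force: [-1.4, 11.6, 6.4]
grip_width: 0.174
grasp_force: 61.0
```

```bash
python3 - <<'E'
from h import *
o=r.get_obs();print(o['eef_pos'],o['wrist_force'],o['torque'])
E
```

```text
[497.30502167  49.95217918  32.58712029] [-1.41198377 11.57460022  6.40367798] [ 2.09780278  0.27331318 -0.12380199]
```

>>> {"method": "step_arm", "body": {
  "moves": [
    {"jaw": 1, "x": 0, "y": 0.004, "z": 0, "ax": 0, "ay": 0, "az": 0},
    {"jaw": 1, "x": 0, "y": 0.007, "z": 0, "ax": 0, "ay": 0, "az": 0},
    {"jaw": 1, "x": 0, "y": 0.007, "z": 0, "ax": 0, "ay": 0, "az": 0}
  ]
}}

```text
time: 6.28
eef_pos: [497.3, 49.7, 32.7]
tcp_rot: [[1.0, -0.013, 0.002], [-0.013, -1.0, 0.007], [0.002, -0.007, -1.0]]
wrist_force: [-1.1, 21.3, 7.1]
grip_width: 0.176
grasp_force: 61.3
```

```bash
python3 - <<'E'
from h import *
o=r.get_obs();print(o['eef_pos'],o['wrist_force'],o['torque'])
im=camera('wrist')
np.savez('w3.npz',im=im,p=o['eef_pos'],R=o['tcp_rot'])
save('w3',cv2.resize(im,(800,600)))
E
```

```text
[497.30674291  49.71825294  32.68831701] [-1.09636717 21.33198098  7.1201372 ] [ 3.89126546  0.24742591 -0.15908277]
```

View pics/w3.png

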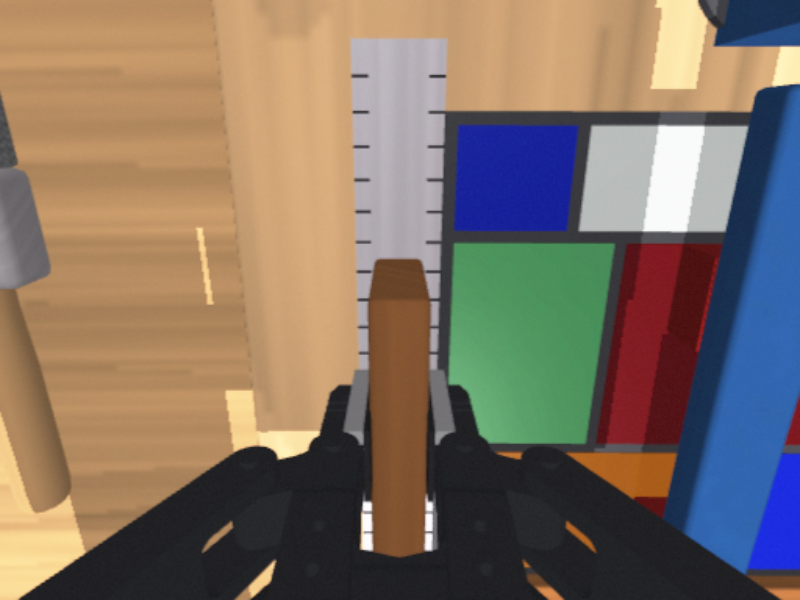

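The blade lies flush against the panel's edge: its right edge at column 443 meets the lead border along its length. I'll ease the push, then let go and rise.

>>> {"method": "step_arm", "body": {
  "moves": [
    {"jaw": 1, "x": 0, "y": -0.008, "z": 0, "ax": 0, "ay": 0, "az": 0},
    {"jaw": 1, "x": 0, "y": -0.008, "z": 0, "ax": 0, "ay": 0, "az": 0},
    {"jaw": 0.6, "x": 0, "y": -0.008, "z": 0, "ax": 0, "ay": 0, "az": 0},
    {"jaw": 0.6, "x": 0, "y": -0.008, "z": 0, "ax": 0, "ay": 0, "az": 0},
    {"jaw": 0.6, "x": 0, "y": -0.008, "z": 0, "ax": 0, "ay": 0, "az": 0},
    {"jaw": 0.6, "x": 0, "y": -0.008, "z": 0, "ax": 0, "ay": 0, "az": 0},
    {"jaw": 0.6, "x": 0, "y": -0.008, "z": 0, "ax": 0, "ay": 0, "az": 0}
  ]
}}

```text
time: 6.92
eef_pos: [496.3, 48.0, 31.4]
tcp_rot: [[1.0, -0.013, -0.0], [-0.013, -1.0, -0.0], [-0.0, 0.0, -1.0]]
wrist_force: [-0.1, -0.4, 0.2]
grip_width: 0.402
grasp_force: 0.0
```

>>> {"method": "step_arm", "body": {
  "moves": [
    {"jaw": 0.6, "x": 0, "y": 0, "z": -0.06, "ax": 0, "ay": 0, "az": 0},
    {"jaw": 0.6, "x": 0, "y": 0, "z": -0.17, "ax": 0, "ay": 0, "az": 0},
    {"jaw": 0.6, "x": 0, "y": 0, "z": -0.29, "ax": 0, "ay": 0, "az": 0},
    {"jaw": 0.4, "x": 0, "y": 0, "z": -0.41, "ax": 0, "ay": 0, "az": 0},
    {"jaw": 0.4, "x": 0.05, "y": 0.05, "z": -0.5, "ax": 0, "ay": 0, "az": 0},
    {"jaw": 0.4, "x": 0.14, "y": 0.13, "z": -0.52, "ax": 0, "ay": 0, "az": 0},
    {"jaw": 0.4, "x": 0.24, "y": 0.21, "z": -0.52, "ax": 0, "ay": 0, "az": 0},
    {"jaw": 0.4, "x": 0.33, "y": 0.28, "z": -0.52, "ax": 0, "ay": 0, "az": 0},
    {"jaw": 0.4, "x": 0.4, "y": 0.34, "z": -0.52, "ax": 0, "ay": 0, "az": 0},
    {"jaw": 0.4, "x": 0.41, "y": 0.35, "z": -0.52, "ax": 0, "ay": 0, "az": 0}
  ]
}}

```text
time: 7.75
eef_pos: [620.3, -61.9, 186.8]
tcp_rot: [[1.0, -0.016, 0.001], [-0.016, -1.0, -0.001], [0.001, 0.001, -1.0]]
wrist_force: [0.6, 0.2, 0.9]
grip_width: 0.598
grasp_force: 0.0
```

```bash
python3 - <<'E'
from h import *
o=r.get_obs();im=camera('wrist');print(o['time'],o['eef_pos'],o['tcp_rot'],o['wrist_force'])
np.savez('w4.npz',im=im,p=o['eef_pos'],R=o['tcp_rot'])
save('w4',cv2.resize(im,(800,600)))
E
```

```text
7.75 [620.25887814 -61.87484536 186.824737  ] [[ 9.99879189e-01 -1.55330344e-02  5.76337570e-04]
 [-1.55323322e-02 -9.99878642e-01 -1.20351008e-03]
 [ 5.94961791e-04  1.19441282e-03 -9.99999110e-01]] [0.58344126 0.20759775 0.85420765]
```

View pics/w4.png

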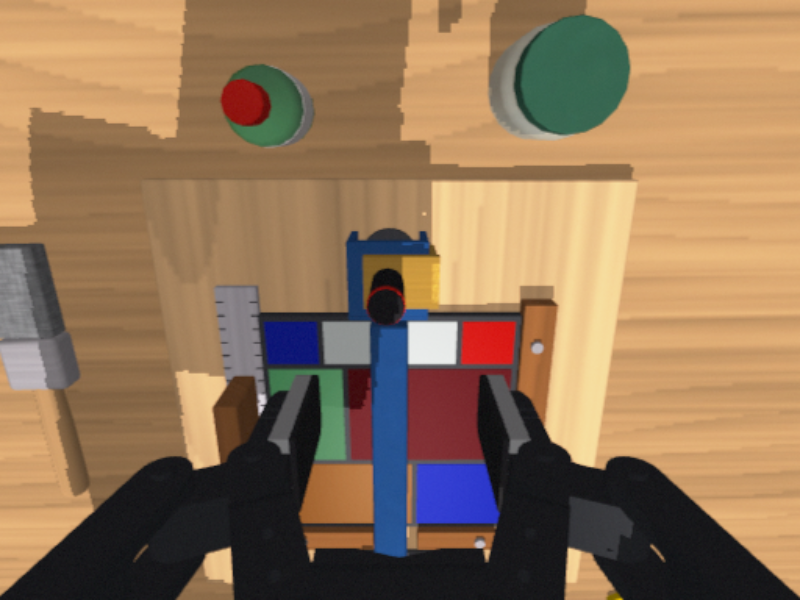

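The straightedge stays flush, seen at (238,340). The knob top is centred near (386,307), with its base near (388,278) on the brass plate. Bottle (245,103) and jar (575,75) stand upright.

```bash
python3 - <<'E'
from h import *
d=np.load('w4.npz');R,p=d['R'],d['p'];K,P,_=pose('wrist',dict(tcp_rot=R,eef_pos=p))
def w(n,u,v,z):
    q=onz(K,P,(u*.64,v*.64),z);print(n,q.round(1),'tool',(R.T@(q-p)).round(1))
w('top',385.5,308,114);w('base',388,278,74);w('barmid near',391,550,52);w('barmid far',389,330,52)
w('blade L',216,288,18);w('blade R',259,288,18);w('panel c',262,313,20)
w('bladeR',262,375,18)
E
```

```text
top [624.  -56.5 114. ] tool [ 3.6 -5.5 72.8]
base [626.8 -57.   74. ] tool [  6.4  -5.1 112.8]
barmid near [412.9 -54.1  52. ] tool [-207.6   -4.7  134.7]
barmid far [586.8 -56.3  52. ] tool [-33.6  -5.2 134.8]
blade L [604.8  60.2  18. ] tool [ -17.5 -122.   168.7]
blade R [604.4  31.3  18. ] tool [-17.4 -93.2 168.7]
panel c [587.2  30.6  20. ] tool [-34.6 -92.1 166.7]
bladeR [539.1  36.1  18. ] tool [-82.8 -96.9 168.7]
```

>>> {"method": "step_arm", "body": {
  "moves": [
    {"jaw": 0.4, "x": 0.015, "y": -0.018, "z": 0.05, "ax": 0, "ay": 0, "az": 0},
    {"jaw": 0.4, "x": 0.015, "y": -0.018, "z": 0.14, "ax": 0, "ay": 0, "az": 0},
    {"jaw": 0.4, "x": 0.015, "y": -0.018, "z": 0.23, "ax": 0, "ay": 0, "az": 0},
    {"jaw": 0.4, "x": 0.015, "y": -0.018, "z": 0.31, "ax": 0, "ay": 0, "az": 0},
    {"jaw": 0.4, "x": 0.015, "y": -0.018, "z": 0.345, "ax": 0, "ay": 0, "az": 0},
    {"jaw": 0.4, "x": 0.015, "y": -0.018, "z": 0.345, "ax": 0, "ay": 0, "az": 0},
    {"jaw": 0.4, "x": 0.015, "y": -0.018, "z": 0.345, "ax": 0, "ay": 0, "az": 0},
    {"jaw": 0.4, "x": 0.015, "y": -0.018, "z": 0.345, "ax": 0, "ay": 0, "az": 0}
  ]
}}

```text
time: 8.47
eef_pos: [623.6, -52.7, 85.8]
tcp_rot: [[1.0, -0.012, 0.003], [-0.012, -1.0, -0.0], [0.003, 0.0, -1.0]]
wrist_force: [-0.3, -0.3, 0.3]
grip_width: 0.599
grasp_force: 0.0
```

>>> {"method": "step_arm", "body": {
  "moves": [
    {"jaw": 0.4, "x": 0.003, "y": 0.013, "z": 0.012, "ax": 0, "ay": 0, "az": 0},
    {"jaw": 0.4, "x": 0.003, "y": 0.013, "z": 0.012, "ax": 0, "ay": 0, "az": 0},
    {"jaw": 1, "x": 0.003, "y": 0.013, "z": 0.012, "ax": 0, "ay": 0, "az": 0},
    {"jaw": 1, "x": 0.003, "y": 0.013, "z": 0.012, "ax": 0, "ay": 0, "az": 0},
    {"jaw": 1, "x": 0.003, "y": 0.013, "z": 0.012, "ax": 0, "ay": 0, "az": 0},
    {"jaw": 1, "x": 0.003, "y": 0.013, "z": 0.012, "ax": 0, "ay": 0, "az": 0},
    {"jaw": 1, "x": 0.003, "y": 0.013, "z": 0.012, "ax": 0, "ay": 0, "az": 0},
    {"jaw": 1, "x": 0.003, "y": 0.013, "z": 0.012, "ax": 0, "ay": 0, "az": 0}
  ],
  "newtons": 60
}}

```text
time: 9.13
eef_pos: [623.8, -56.5, 81.0]
tcp_rot: [[1.0, -0.013, 0.001], [-0.013, -1.0, 0.0], [0.001, -0.0, -1.0]]
wrist_force: [-1.2, 2.8, 5.3]
grip_width: 0.195
grasp_force: 58.4
```

>>> {"method": "step_arm", "body": {
  "moves": [
    {"jaw": 1, "x": 0, "y": 0.01, "z": 0, "ax": 0, "ay": 0, "az": 0},
    {"jaw": 1, "x": 0, "y": 0.02, "z": 0, "ax": 0, "ay": 0, "az": 0},
    {"jaw": 1, "x": 0, "y": 0.03, "z": 0, "ax": 0, "ay": 0, "az": 0},
    {"jaw": 1, "x": 0, "y": 0.04, "z": 0, "ax": 0, "ay": 0, "az": 0},
    {"jaw": 1, "x": 0, "y": 0.047, "z": 0, "ax": 0, "ay": 0, "az": 0},
    {"jaw": 1, "x": 0, "y": 0.047, "z": 0, "ax": 0, "ay": 0, "az": 0},
    {"jaw": 1, "x": 0, "y": 0.047, "z": 0, "ax": 0, "ay": 0, "az": 0}
  ]
}}

```text
time: 9.72
eef_pos: [623.6, -69.5, 81.0]
tcp_rot: [[1.0, -0.012, 0.001], [-0.012, -1.0, 0.002], [0.001, -0.002, -1.0]]
wrist_force: [-1.1, 8.2, 6.4]
grip_width: 0.192
grasp_force: 58.6
```

Latch pulled 13 mm at 8 N, as the spring predicts. Now I'll lift along the hinge arc, tilting with the bar.

>>> {"method": "step_arm", "body": {
  "moves": [
    {"jaw": 1, "x": -0.005, "y": 0.047, "z": -0.033, "ax": 0, "ay": 0.012, "az": 0},
    {"jaw": 1, "x": -0.012, "y": 0.047, "z": -0.067, "ax": 0, "ay": 0.024, "az": 0},
    {"jaw": 1, "x": -0.02, "y": 0.047, "z": -0.1, "ax": 0, "ay": 0.036, "az": 0},
    {"jaw": 1, "x": -0.028, "y": 0.047, "z": -0.133, "ax": 0, "ay": 0.048, "az": 0}
  ]
}}

```text
time: 10.05
eef_pos: [615.3, -73.8, 119.5]
tcp_rot: [[0.988, -0.008, 0.152], [-0.01, -1.0, 0.014], [0.152, -0.016, -0.988]]
wrist_force: [8.1, 49.7, -1.0]
grip_width: 0.195
grasp_force: 59.7
```

I repeated the sideways offset by mistake and am pressing against the latch stop with 50 N; I'll back that off first.

>>> {"method": "step_arm", "body": {
  "moves": [
    {"jaw": 1, "x": 0, "y": -0.025, "z": 0, "ax": 0, "ay": 0, "az": 0},
    {"jaw": 1, "x": 0, "y": -0.048, "z": 0, "ax": 0, "ay": 0, "az": 0},
    {"jaw": 1, "x": 0, "y": -0.048, "z": 0, "ax": 0, "ay": 0, "az": 0}
  ]
}}

```text
time: 10.3
eef_pos: [615.3, -67.6, 120.3]
tcp_rot: [[0.988, -0.011, 0.152], [-0.011, -1.0, 0.0], [0.152, -0.002, -0.988]]
wrist_force: [3.6, 7.3, -3.3]
grip_width: 0.192
grasp_force: 59.8
```

>>> {"method": "step_arm", "body": {
  "moves": [
    {"jaw": 1, "x": -0.005, "y": 0, "z": -0.033, "ax": 0, "ay": 0.012, "az": 0},
    {"jaw": 1, "x": -0.012, "y": 0, "z": -0.067, "ax": 0, "ay": 0.024, "az": 0},
    {"jaw": 1, "x": -0.02, "y": 0, "z": -0.1, "ax": 0, "ay": 0.036, "az": 0},
    {"jaw": 1, "x": -0.028, "y": 0, "z": -0.133, "ax": 0, "ay": 0.048, "az": 0},
    {"jaw": 1, "x": -0.028, "y": 0, "z": -0.133, "ax": 0, "ay": 0.048, "az": 0},
    {"jaw": 1, "x": -0.028, "y": 0, "z": -0.133, "ax": 0, "ay": 0.048, "az": 0},
    {"jaw": 1, "x": -0.028, "y": 0, "z": -0.133, "ax": 0, "ay": 0.048, "az": 0},
    {"jaw": 1, "x": -0.028, "y": 0, "z": -0.133, "ax": 0, "ay": 0.048, "az": 0}
  ]
}}

```text
time: 10.97
eef_pos: [601.0, -69.1, 158.6]
tcp_rot: [[0.954, -0.012, 0.298], [-0.012, -1.0, -0.002], [0.298, -0.002, -0.954]]
wrist_force: [4.1, 8.4, -2.1]
grip_width: 0.19
grasp_force: 59.8
```

```bash
python3 - <<'E'
from h import *
o=r.get_obs();print(o['wrist_force'],o['torque'],o['joint_velocities'].round(4))
a=camera('side');b=camera('wrist')
save('f',np.hstack([a[90:330,120:400],b[0:240:,100:400]]))
E
```

```text
[ 4.1069259   8.42384173 -2.08739154] [ 0.88327303 -0.46311426  0.29891834] [ 0.0006  0.0038 -0.0029  0.0001 -0.0018 -0.0001]
```

View pics/f.png

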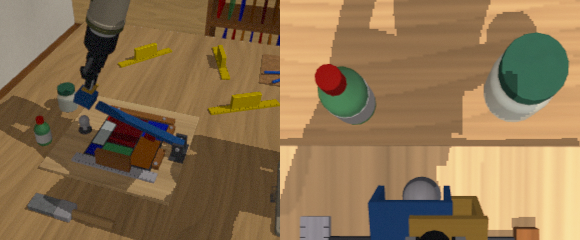

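The bar is raised with the steel ball exposed at about (84,125). The straightedge is in place along the panel, the brush, bottle and jar are untouched, and the arm is steady.

```bash
python3 -c "
from plant import ticket
print(ticket.hand_in())"
```

```text
the job is handed in; nothing more can be done
None
```

I laid the straightedge flush along the panel's open edge and handed in the job after about 11 s, with the unlatched bar held about 8 cm up; the brush, bottle and jar looked undisturbed, but a mistaken move briefly pushed the knob into its stop, reading 50 N at the wrist (its limit is 120 N).

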